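Lock a shaker's drive for transport by feeling for its keyhole

TASK

Lock the shaker base for transport: take the key from its stand, pass its T-head through the entry window in the cover and drag it along the slot over the deck below until you feel it drop into the hidden keyhole. Stop there, let the head go right down to the bottom, give the key a quarter turn so that its handle stands square across the slot, and let go, leaving it upright. Leave the other things on the bench where they are.

Things in the scene. Friction and masses are not known exactly. Their poses are not given: they have to be found in the camera images.
- lock_key: transport-lock key, upright in its stand at first; 98 mm tall, about 0.16 kg. Origin at the centre of its underside, z up along the shank. Steel T-head 18 mm in x, 34 in y, at z 0-10 mm; round shank 9 mm thick, z 10-68; black bar handle 14 mm in x, 60 in y, z 68-98. Handle and head both run along the key's y, so the handle shows which way the head points; its two ends are alike.
- key_foot (a point): centre of the key's underside (the bottom of the T-head)
- key_stand: grey block 60x80x36 mm, fixed to the bench, with a pocket 30 mm deep (21x37 mm, floor 6 mm above the bench) in which the key's head stands. Origin at the centre of its underside.
- shaker_base: low white shaker base with an aluminium cover, fixed to the bench: 110 mm in x, 292 in y, cover top at z 51 mm, cover 6 mm thick. Origin at the centre of its underside, z up. On its centre line (x = 0) a straight slot in the cover runs along y: entry window at its +y end, then 14 mm wide (shank only) from y +35.5 to -69.5 mm, hidden under soft brush lips that do not resist.
- entry_window (a point): centre of the open entry window in the cover, level with the cover's top face (z = 51 mm of the base), at y = +57.5 mm of the base; 25 mm wide in x and 44 mm long in y, so the T-head passes when it points along the slot
- slot_end (a point): closed far end of the narrow slot, level with the cover's top face, 127 mm from the centre of the entry window
- deck_start (a point): upper face of the carriage deck, straight below the entry window's centre, z = 29 mm of the base. The flat deck, 7 mm thick, runs below the whole slot, between guide rails 26 mm apart: a head on it slides along the slot but cannot turn. It has one hidden keyhole, 24 mm wide and 44 long in y, centred at any y from +5.5 to -54.5 mm of the base; its place is not reported and varies.
- inner_floor (a point): centre of the base's inner floor, z = 4 mm of the base, on which the key's foot stands once the head has dropped through the keyhole: 25 mm below the deck's upper face. Below the deck the head turns freely, either way; turned crosswise it cannot come up again.
- timer: bystander: round white kitchen-type timer with a red knob, 62 mm across, 34 high; origin at the centre of its underside
- slide_box: bystander: flat green box, 71x100x36 mm; origin at the centre of its underside
- carton: bystander: small upright white and teal carton, 36x42x118 mm; origin at the centre of its underside
- stamp: bystander: wooden hand stamp standing on its foot, 25x44x67 mm; origin at the centre of its underside
- reel: bystander: roll of white plaster tape on a red reel, 81x78x53 mm; origin at the centre of its underside

How it is judged:
By the outcome, as a careful person would: the job done as asked, in the order asked, and still so for the second after the job is handed in, with the robot touching nothing.
It also fails if it takes over 72 s, if anything falls off the work surface, if the arm or the gripper's body presses on something with over 40 N, if the wrist force passes 120 N, or if a joint passes its speed limit or range.

ROBOT

A 7-joint arm with a two-finger parallel gripper is mounted at the origin on a cart in front of the work surface, level with it; the furniture and walls round the work are solid. World frame = base frame: x ahead of the robot, y to its left, z up, the work surface at z = 0. Lengths are in m, angles in rad, forces in N, time in s.
With the tool pointing down it reaches from about 0.425 to 0.975 m from the base axis. Payload 16.7 kg.
Tool frame: the origin (TCP) lies at the very end of the fingers, on their centre line; the grasp point (between the pads) lies 19 mm behind it; z points along the fingers, y is the direction in which the jaws open and shut (so a half turn about z gives the same grasp; the last joint's range is limited). The gripper opens to 85 mm and grips with 20 to 120 N. Pads are 22 mm wide; open, the fingers measure 114 mm over their backs; the gripper's body (76 mm by 85 mm) begins 54 mm behind the grasp point. The pads swing forward as they close: fully open they stand 13 mm farther back than shut.
Start: joints at [-1.353, 0.426, 0.074, 1.606, -0.034, 1.111, -0.067], TCP at [0.242, 0.63, 0.231] pointing down, gripper open.
Joint ranges: [-2.85, 2.85], [-0.5, 2.14], [-1.23, 1.37], [0.21, 2.46], [-1.02, 4.16], [0.16, 2.05], [-2.73, 2.73]. Speed limits (rad/s): [1.89, 1.89, 2.39, 2.39, 3.01, 3.01, 3.01].

INTERFACE

Orientations are given as a unit quaternion [x, y, z, w].
In Python, from cell import r gives the robot as it stands. The module is installed in compiled form; this text tells all that it offers. Calls block until the motion is done:
- r.move_ptp(position, orientation): joint-space move of the TCP to a pose.
- r.move_l(position, orientation=None, feed=0.15): straight line of the TCP; orientation=None keeps the orientation; feed is the mean speed in m/s.
- r.movej(angles): joint-space move.
- r.move_gripper(opening): finger opening in m; the grip force is fixed at half the most; returns when the fingers have stopped.
- r.dwell(seconds).
- r.ik(position, orientation): joint angles nearest the present ones, or None.
- r.state(): the state.
- r.get_image(name): name is "side" or "top"; returns the picture (420x560x3 uint8, red, green, blue); there is no depth.
- r.get_calibration(name): a dict with "fx", "fy", "cx", "cy" (pixels), "world_from_camera" (4x4, takes a point from camera to world coordinates). Camera axes: x right, y up, looking along -z (the intrinsics and any distortion apply to the point x, -y, -z); pixel columns grow to the right and rows downward; lengths in m; the calibration is good to about 2 mm. A picture is of the moment at which its call begins. get_calibration takes no time and is no camera call.
A pose or a line that the arm cannot do raises r.PlanningError and nothing moves.
- r.close_job(): hands the job in, once; it reports no verdict.
The state is a dict: "clock": time; "joints": joint angles; "qd": joint speeds; "effort": joint torques, N m; "ee_pos": TCP position; "tool_rot": TCP orientation; "force": force on the tool from outside, world axes, zero at the start; "wrist_torque": the same for the moment, N m; "grip_width": finger opening in m.
Only numpy, scipy, OpenCV 4.12 (cv2) and the standard library are available. Lean on these libraries where they do the work, as an engineer would, in place of code of your own. Each camera call takes 0.05 s, during which the arm holds its last target.

## Working session

There is one attempt and no reset: what is moved stays moved. The work goes in short steps, each a Python script; the robot and the scene stay as the last script left them, time stands still between calls to the robot, and variables do not carry over. Pictures are saved under pics/ and viewed, and the job is handed in when it is done.

```bash
mkdir -p pics; ls; python3 - <<'E'
from cell import r
import cv2
for n in ("side","top"):
    im=r.get_image(n); cv2.imwrite(f"pics/{n}0.png",im[:,:,::-1]); print({k:(v if not hasattr(v,'tolist') else v.tolist()) for k,v in r.get_calibration(n).items()})
print(r.state())
E
```

```text
pics
{'fx': 386.23960689606196, 'fy': 386.23960689606196, 'cx': 274.04097102171454, 'cy': 208.67296494611887, 'world_from_camera': [[-0.9997321078508319, 0.01385156570877517, -0.018543102748671818, 0.574573194853908], [-0.02304358967487823, -0.5205781792538208, 0.8535029890162498, 0.8085692479539593], [0.002169218068374515, 0.8537016419172404, 0.5207579102431181, 0.5649735686741197], [0.0, 0.0, 0.0, 1.0]]}
{'fx': 459.0731286527615, 'fy': 459.0731286527615, 'cx': 287.2933479067633, 'cy': 217.96261418934048, 'world_from_camera': [[0.02657346734773937, 0.9872794959341414, -0.1567579272035262, 0.3586872310817489], [-0.9994731182659563, 0.023316588483724254, -0.022579250767159578, -0.048105311216118676], [-0.018636971235805683, 0.15727534329801368, 0.987378919004071, 1.3702459488479335], [0.0, 0.0, 0.0, 1.0]]}
{'clock': 0.1, 'joints': array([-1.35351192,  0.42665615,  0.0738383 ,  1.60653716, -0.03411157,
        1.11083004, -0.06711988]), 'qd': array([ 1.10883109e-03,  1.84125883e-04, -3.56062137e-04, -1.97866142e-03,
        6.74850773e-05,  1.23607884e-03, -4.56886106e-04]), 'effort': array([ 1.00400479e-02, -9.51520586e+01,  3.77209872e+00, -4.64400852e+01,
        1.97084213e-02,  6.62278879e-03, -7.73503962e-05]), 'ee_pos': array([0.24194338, 0.62974688, 0.23069165]), 'tool_rot': array([ 1.82387082e-01,  9.83226632e-01, -5.81224524e-04, -7.48992863e-05]), 'force': array([-0.66500018,  0.23974287,  0.0345057 ]), 'wrist_torque': array([-0.04362407, -0.00363123, -0.02219998]), 'grip_width': 0.08552770203525446}
```

View pics/side0.png

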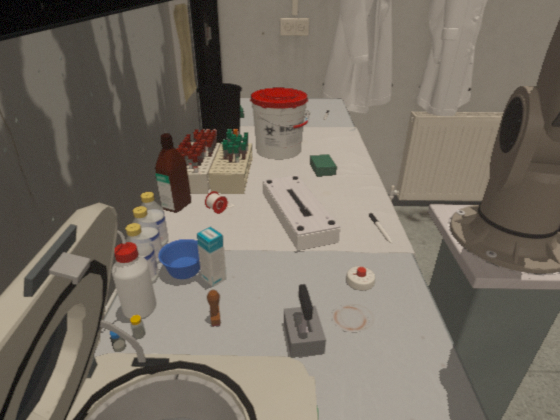

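View pics/top0.png

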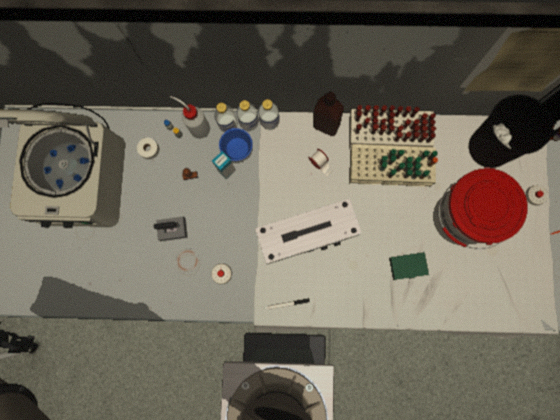

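```bash
python3 - <<'E'
import cv2,numpy as np
t=cv2.imread("pics/top0.png"); s=cv2.imread("pics/side0.png")
a=cv2.resize(t[195:270,250:365],None,fx=6,fy=6,interpolation=cv2.INTER_CUBIC);cv2.imwrite("pics/c1.png",a)
a=cv2.resize(t[205:250,140:200],None,fx=10,fy=10,interpolation=cv2.INTER_CUBIC);cv2.imwrite("pics/c2.png",a)
a=cv2.resize(s[165:250,250:345],None,fx=7,fy=7,interpolation=cv2.INTER_CUBIC);cv2.imwrite("pics/c3.png",a)
a=cv2.resize(s[275:365,270:340],None,fx=6,fy=6,interpolation=cv2.INTER_CUBIC);cv2.imwrite("pics/c4.png",a)
E
```

```text
(no output)
```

View pics/c1.png

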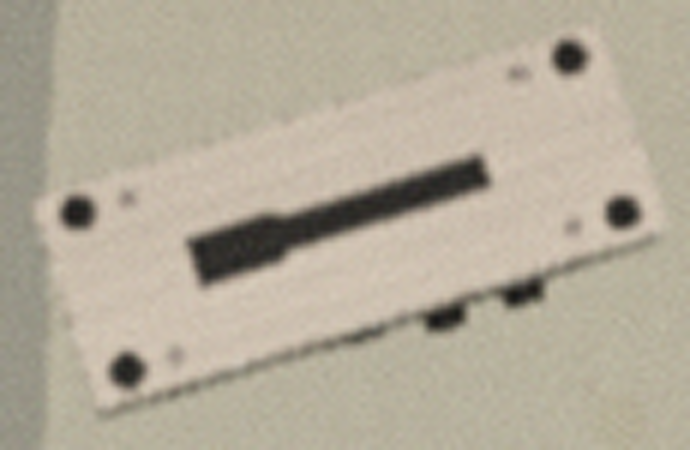

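View pics/c2.png

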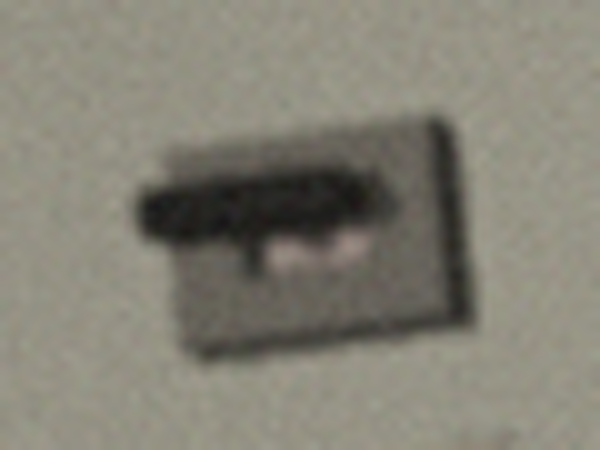

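View pics/c3.png

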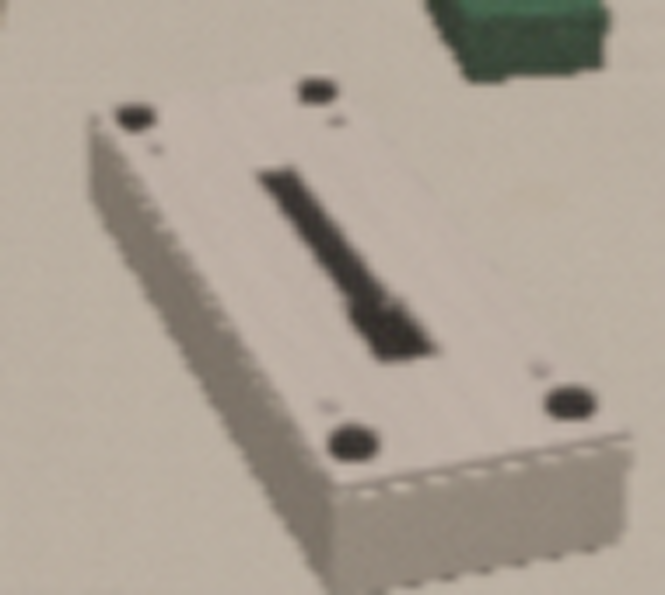

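View pics/c4.png

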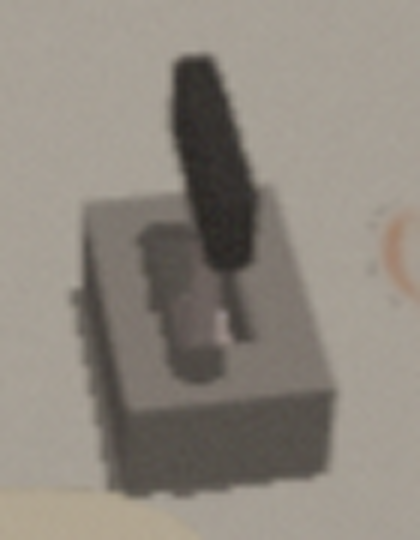

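```bash
cat > h.py <<'E'
import numpy as np,cv2
from cell import r
from scipy.spatial.transform import Rotation as R
C={n:r.get_calibration(n) for n in("side","top")}
def ray(n,uv):
    c=C[n];T=np.array(c["world_from_camera"]);uv=np.atleast_2d(uv).astype(float)
    d=np.c_[(uv[:,0]-c["cx"])/c["fx"],-(uv[:,1]-c["cy"])/c["fy"],-np.ones(len(uv))]
    return T[:3,3],d@T[:3,:3].T
def onz(n,uv,z):
    o,d=ray(n,uv); return o+d*((z-o[2])/d[:,2])[:,None]
def proj(n,p):
    c=C[n];T=np.array(c["world_from_camera"]);q=(np.atleast_2d(p)-T[:3,3])@T[:3,:3]
    return np.c_[c["cx"]+c["fx"]*q[:,0]/-q[:,2],c["cy"]-c["fy"]*q[:,1]/-q[:,2]]
def quat(yaw): # tool down, tool y axis direction along yaw (jaw direction)
    y=np.array([np.cos(yaw),np.sin(yaw),0]);z=np.array([0,0,-1.]);x=np.cross(y,z)
    return R.from_matrix(np.c_[x,y,z]).as_quat()
def comps(mask):
    return cv2.connectedComponentsWithStats(mask.astype(np.uint8))
E
python3 - <<'E'
from h import *
for n,(x0,x1,y0,y1) in {"top":(270,345,210,250),"side":(280,320,183,222)}.items():
    g=cv2.imread(f"pics/{n}0.png",0)
    f=8
    sub=cv2.resize(g[y0:y1,x0:x1],None,fx=f,fy=f,interpolation=cv2.INTER_CUBIC)
    N,l,s,c=comps(sub<115); k=1+np.argmax(s[1:,4]); ys,xs=np.where(l==k); print(n,s[k])
    uv=np.c_[(xs+.5)/f-.5+x0,(ys+.5)/f-.5+y0]
    P=onz(n,uv,.051)[:,:2]
    rc=cv2.minAreaRect((P*1e4).astype(np.float32))
    m=P.mean(0);w,v=np.linalg.eigh(np.cov((P-m).T));a=v[:,1]
    if a[1]<0:a=-a   # toward +y world = window end
    t=(P-m)@a; u=(P-m)@np.array([-a[1],a[0]])
    # narrow part centre line fit
    e0,e1=t.min(),t.max()
    print("yaw +y axis deg",np.degrees(np.arctan2(a[1],a[0])),"len",e1-e0)
    bins=np.arange(e0+.005,e1-.003,.01); cl=[]
    for b in bins:
        q=u[abs(t-b)<.003]; cl.append((b,(q.min()+q.max())/2,q.max()-q.min()))
    cl=np.array(cl); print(np.round(cl*1e3,1).tolist())
    pf=np.polyfit(cl[:,0],cl[:,1],1); 
    yaw=np.arctan2(a[1],a[0])+np.arctan(pf[0]); A=np.array([np.cos(yaw),np.sin(yaw)])
    t=P@A; perp=np.array([-A[1],A[0]]); mid=(t.min()+t.max())/2
    uu=(m+perp*np.polyval(pf,0))@perp
    org=A*(mid-.005)+perp*uu
    print("yaw",np.degrees(yaw),"len",np.ptp(t),"base org",org,"window",org+A*.0575)
    # 4 bolts
    big=cv2.imread(f"pics/{n}0.png",0)
E
```

```text
top [   91    89   401   171 19926]
yaw +y axis deg 109.14046508832193 len 0.1480508012480587
[[-75.8, 0.0, 15.7], [-65.8, -0.0, 15.9], [-55.8, 0.0, 16.0], [-45.8, 0.2, 16.2], [-35.8, -0.0, 16.1], [-25.8, 0.1, 15.8], [-15.8, -0.0, 15.4], [-5.8, -0.0, 15.4], [4.2, -0.1, 15.7], [14.2, 0.0, 15.7], [24.2, -0.2, 22.2], [34.2, -0.1, 23.5], [44.2, -0.0, 23.2], [54.2, 0.1, 23.3], [64.2, 0.3, 23.4]]
yaw 109.1620397364989 len 0.14805009640693823 base org [ 0.534003   -0.07841046] window [ 0.51512915 -0.02409631]
side [   58    50   197   219 11530]
yaw +y axis deg 108.687743406408 len 0.14575487376896568
[[-77.9, -0.2, 15.1], [-67.9, -0.3, 15.0], [-57.9, -0.1, 14.8], [-47.9, -0.2, 15.4], [-37.9, 0.1, 15.1], [-27.9, 0.1, 15.6], [-17.9, 0.1, 14.9], [-7.9, 0.2, 16.1], [2.1, 0.2, 14.8], [12.1, 0.5, 15.7], [22.1, -0.2, 18.5], [32.1, -0.2, 21.7], [42.1, 0.0, 22.6], [52.1, -0.1, 22.3]]
yaw 108.7716035932543 len 0.14575966963320816 base org [ 0.53253471 -0.07587159] window [ 0.51403141 -0.02143008]
```

```bash
python3 - <<'E'
from h import *
for n,(x0,x1,y0,y1) in {"top":(250,365,195,270),"side":(255,345,170,245)}.items():
    g=cv2.imread(f"pics/{n}0.png",0);f=8
    sub=cv2.resize(g[y0:y1,x0:x1],None,fx=f,fy=f,interpolation=cv2.INTER_CUBIC)
    N,l,s,c=comps(sub<105)
    for k in range(1,N):
        if s[k,4]>300: 
            uv=(c[k]+.5)/f-.5+[x0,y0]; print(n,uv,s[k,2:5],onz(n,uv,.051)[0,:2])
# stand + key handle
for n,(x0,x1,y0,y1) in {"top":(140,200,205,250),"side":(270,340,275,365)}.items():
    g=cv2.imread(f"pics/{n}0.png",0);f=8
    sub=cv2.resize(g[y0:y1,x0:x1],None,fx=f,fy=f,interpolation=cv2.INTER_CUBIC)
    for th in(45,60):
      N,l,s,c=comps(sub<th); k=1+np.argmax(s[1:,4])
      cnt=np.argwhere(l==k)[:,::-1].astype(np.float32); cnt=(cnt+.5)/f-.5+[x0,y0]
      rc=cv2.minAreaRect(cnt.astype(np.float32)); b=cv2.boxPoints(rc)
      print(n,th,"box px",np.round(b,1).tolist()); print(np.round(onz(n,b,.104)[:,:2],4).tolist())
E
```

```text
top [344.41312546 204.10002759] [  42   42 1359] [ 0.61300973 -0.18348609]
top [303.89023609 231.34333549] [  399   169 18923] [ 0.53005545 -0.06702322]
top [262.49040864 229.9634636 ] [  43   41 1401] [0.53118871 0.05308015]
top [353.26916162 229.98358251] [  42   40 1321] [ 0.53746354 -0.20955944]
top [336.61166086 243.23887745] [  64   40 1579] [ 0.49781544 -0.16188648]
top [323.77360057 247.3344007 ] [  58   41 1581] [ 0.48507899 -0.12514747]
top [310.18519737 250.44210526] [ 49  18 380] [ 0.47515381 -0.08626558]
top [270.7422426 256.3050952] [  44   44 1418] [0.45545698 0.026663  ]
side [324.39403699 172.35597895] [ 184   54 7840] [ 0.44557077 -0.24862286]
side [294.85054348 177.60784161] [ 39  25 805] [ 0.53567562 -0.21102911]
side [268.84760896 181.38725787] [ 40  26 826] [ 0.61136677 -0.18479171]
side [299.40373516 203.78947215] [  194   216 10699] [ 0.52726094 -0.06004589]
side [331.003813   222.20772546] [  54   34 1508] [0.45374249 0.02534818]
side [299.93819273 227.971367  ] [  54   38 1624] [0.52969655 0.05208444]
top 45 box px [[153.8000030517578, 224.0], [176.100006103
[... 197 characters left out ...]
99969482422], [177.6999969482422, 220.6999969482422], [178.6999969482422, 230.10000610351562], [154.5, 232.6999969482422]]
[[0.5359, 0.3555], [0.5446, 0.2879], [0.5181, 0.2834], [0.5094, 0.3508]]
side 45 box px [[302.70001220703125, 308.29998779296875], [310.8999938964844, 308.29998779296875], [310.8999938964844, 318.79998779296875], [302.70001220703125, 318.79998779296875]]
[[0.5378, 0.36], [0.5245, 0.3597], [0.5258, 0.3818], [0.5386, 0.3822]]
side 60 box px [[296.1000061035156, 286.20001220703125], [305.79998779296875, 283.70001220703125], [314.3999938964844, 318.20001220703125], [304.70001220703125, 320.6000061035156]]
[[0.5471, 0.3086], [0.53, 0.3021], [0.5202, 0.3803], [0.5357, 0.3857]]
```

```bash
python3 - <<'E'
from h import *
p=onz("top",[[156.8,220],[183.5,216.8],[185.3,237.3],[158.5,239.3]],.036);print(p.round(4),p.mean(0))
e=p[0]-p[1]+p[3]-p[2];print(np.degrees(np.arctan2(e[1],e[0])))
def side(c): return np.array([275,]) 
p=onz("side",np.array([[84,205],[270,187],[333,392],[130,412]])/6+[270,275]-.4,.036);print(p.round(4),p.mean(0))
e=p[3]-p[0]+p[2]-p[1];print(np.degrees(np.arctan2(e[1],e[0])))
def box(c,yaw,hx,hy,z0,z1):
    A=np.array([[np.cos(yaw),-np.sin(yaw)],[np.sin(yaw),np.cos(yaw)]])
    q=np.array([[-hx,-hy],[hx,-hy],[hx,hy],[-hx,hy]])@A.T+c
    return np.r_[np.c_[q,[z0]*4],np.c_[q,[z1]*4]]
def draw(c,yaw,fn):
  out=[]
  for n,(x0,x1,y0,y1) in {"top":(140,200,205,250),"side":(270,340,275,365)}.items():
    f=8;a=cv2.resize(cv2.imread(f"pics/{n}0.png")[y0:y1,x0:x1],None,fx=f,fy=f,interpolation=cv2.INTER_CUBIC)
    for B,col in((box(c,yaw-np.pi/2,.007,.03,.074,.104),(0,255,0)),(box(c,yaw-np.pi/2,.03,.04,0,.036),(0,0,255))):
      u=((proj(n,B)-[x0,y0]+.5)*f).astype(int)
      for i,j in[(0,1),(1,2),(2,3),(3,0),(4,5),(5,6),(6,7),(7,4),(0,4),(1,5),(2,6),(3,7)]: cv2.line(a,tuple(map(int,u[i])),tuple(map(int,u[j])),col,1)
    out.append(a[:600])
  H=max(o.shape[0] for o in out)
  out=[cv2.copyMakeBorder(o,0,H-o.shape[0],0,0,cv2.BORDER_CONSTANT) for o in out]
  im=np.hstack(out);im=cv2.resize(im,None,fx=.76,fy=.76);print(im.shape);cv2.imwrite(fn,im)
draw(np.array([.532,.3244]),np.radians(97.9),"pics/d1.png")
E
```

```text
[[0.5553 0.3681 0.036 ]
 [0.5667 0.2894 0.036 ]
 [0.506  0.2803 0.036 ]
 [0.4981 0.359  0.036 ]] [0.53153887 0.32421128 0.036     ]
96.98320877544845
[[0.5676 0.2958 0.036 ]
 [0.5099 0.2868 0.036 ]
 [0.4974 0.3651 0.036 ]
 [0.5546 0.3734 0.036 ]] [0.532359   0.33027485 0.036     ]
99.29585332046473
(456, 790, 3)
```

View pics/d1.png

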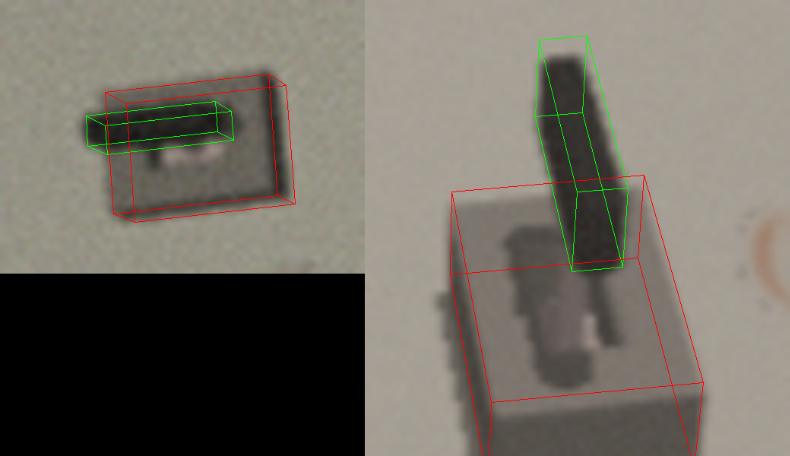

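```bash
cat >> h.py <<'E'
KEY=np.array([.532,.3265]);KY=np.radians(97.5)
BO=np.array([.5335,-.0788]);BY=np.radians(109.1)
def bp(y,x=0.): 
    return BO+y*np.array([np.cos(BY),np.sin(BY)])+x*np.array([np.sin(BY),-np.cos(BY)])
H=.064
E
python3 - <<'E'
from h import *
print(R.from_quat(r.state()["tool_rot"]).as_matrix().round(3))
for off in(-np.pi/2,np.pi/2):
    for nm,p,z,yw in(("key",KEY,.25,KY),("key",KEY,.07,KY),("win",bp(.0575),.2,BY),("end",bp(-.05),.068,BY),("turn+",bp(-.05),.068,BY+np.pi/2),("turn-",bp(-.05),.068,BY-np.pi/2)):
        q=r.ik([*p,z],quat(yw+off)); print(nm,None if q is None else q.round(2))
E
```

```text
[[-0.933  0.359 -0.   ]
 [ 0.359  0.933 -0.001]
 [-0.    -0.001 -1.   ]]
key [-0.99  0.35  0.43  1.72 -0.16  1.11 -0.38]
key [-0.92  0.55  0.36  1.87 -0.26  0.77 -0.29]
win [-0.73  0.25  0.77  2.03 -0.21  0.95  0.48]
end [-0.53  0.61  0.85  2.02 -0.65  0.8   1.05]
turn+ [-0.26  0.49  0.47  2.01 -0.33  0.71  2.32]
turn- [-0.55  0.63  0.88  2.02 -0.68  0.81 -0.5 ]
key [-0.55  0.33 -0.13  1.7   0.05  1.12  2.58]
key [-0.48  0.53 -0.22  1.84  0.16  0.79  2.48]
win [-1.04  0.43  1.23  2.04 -0.48  1.01 -2.37]
end [-0.71  0.86  1.2   2.03 -0.99  1.01 -1.8 ]
turn+ [-0.55  0.63  0.88  2.02 -0.68  0.81 -0.5 ]
turn- [-0.26  0.49  0.47  2.01 -0.33  0.71  2.32]
```

Use off = −90°, turning −90° at the end. Go above the key, look, then grasp.

```bash
python3 - <<'E'
from h import *
q=quat(KY-np.pi/2)
r.move_ptp([*KEY,.19],q)
s=r.state();print(s["clock"],s["ee_pos"],s["force"],s["wrist_torque"])
im=r.get_image("side");cv2.imwrite("pics/s1.png",im[:,:,::-1])
a=cv2.resize(im[150:370,200:400,::-1],None,fx=2.7,fy=2.7,interpolation=cv2.INTER_CUBIC)
t=((proj("side",s["ee_pos"])[0]-[200,150])*2.7).astype(int);cv2.circle(a,tuple(map(int,t)),3,(0,0,255),1);print(t)
cv2.imwrite("pics/s1c.png",a)
E
```

```text
1.6583 [0.53114437 0.32831983 0.18998516] [-0.77870814  0.41983538 -0.26157017] [-0.06902932  0.01367821  0.07655759]
[292 280]
```

View pics/s1c.png

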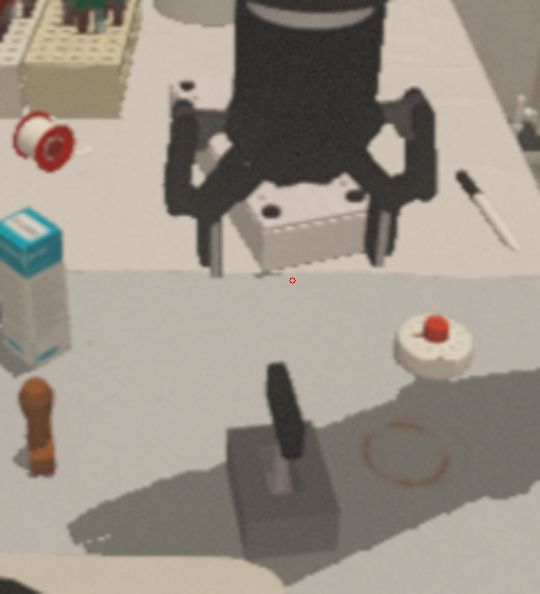

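```bash
python3 - <<'E'
from h import *
q=quat(KY-np.pi/2)
r.move_l([*KEY,.07],q,feed=.12)
s=r.state();print(s["clock"],s["ee_pos"],s["force"],s["wrist_torque"])
im=r.get_image("side")
r.move_gripper(.0)
s=r.state();print(s["clock"],s["ee_pos"],s["force"],s["wrist_torque"],s["grip_width"])
im2=r.get_image("side")
cv2.imwrite("pics/s2c.png",cv2.resize(np.hstack([im[230:370,240:380,::-1],im2[230:370,240:380,::-1]]),None,fx=2.8,fy=2.8,interpolation=cv2.INTER_CUBIC))
E
```

```text
2.8583 [0.532409   0.32675502 0.07072304] [-0.42748573  0.74024394  0.01189764] [ 0.02172519  0.01569941 -0.04338625]
3.5583 [0.53215531 0.32649967 0.07016536] [0.78595306 0.95555126 2.63543877] [-0.06913733  0.00958949  0.01502455] 0.01357519861153471
```

View pics/s2c.png

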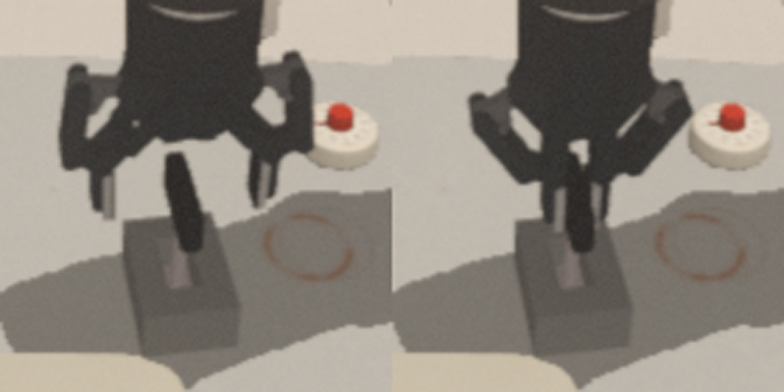

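```bash
python3 - <<'E'
from h import *
q=quat(KY-np.pi/2)
r.move_l([*KEY,.08],q,feed=.05)
s=r.state();print(s["clock"],s["ee_pos"],s["force"],s["wrist_torque"])
r.move_l([*KEY,.19],q,feed=.12); r.dwell(.3)
s=r.state();print(s["clock"],s["ee_pos"],s["force"],s["wrist_torque"],s["grip_width"])
for n in("side","top"):
  im=r.get_image(n); cv2.imwrite(f"pics/{n}3.png",im[:,:,::-1])
x0,y0=250,170
im=cv2.imread("pics/side3.png")[y0:y0+130,x0:x0+120]
f=5;a=cv2.resize(im,None,fx=f,fy=f,interpolation=cv2.INTER_CUBIC)
c=s["ee_pos"];ky=np.array([np.cos(KY),np.sin(KY),0]);kx=np.array([np.sin(KY),-np.cos(KY),0])
def ln(p,w,col):
  u=((proj("side",np.array([p,w]))-[x0,y0]+.5)*f).astype(int);cv2.line(a,tuple(map(int,u[0])),tuple(map(int,u[1])),col,1)
def bx(hx,hy,z0,z1,col):
  V=[c+sx*hx*kx+sy*hy*ky+[0,0,z-H] for z in(z0,z1) for sx,sy in((-1,-1),(1,-1),(1,1),(-1,1))]
  for i,j in[(0,1),(1,2),(2,3),(3,0),(4,5),(5,6),(6,7),(7,4),(0,4),(1,5),(2,6),(3,7)]: ln(V[i],V[j],col)
bx(.009,.017,0,.01,(0,0,255));bx(.007,.03,.068,.098,(0,255,0))
cv2.imwrite("pics/s3c.png",a)
E
```

```text
3.9583 [0.53205438 0.32664852 0.08035174] [-0.75627338 -0.99779782 -2.46005395] [ 0.01178942  0.01995452 -0.01396978]
5.325 [0.5319137  0.32640497 0.1896201 ] [ 1.34168415  0.19676773 -1.78743285] [ 0.02988693 -0.00017682 -0.00343803] 0.01310450147033576
```

View pics/s3c.png

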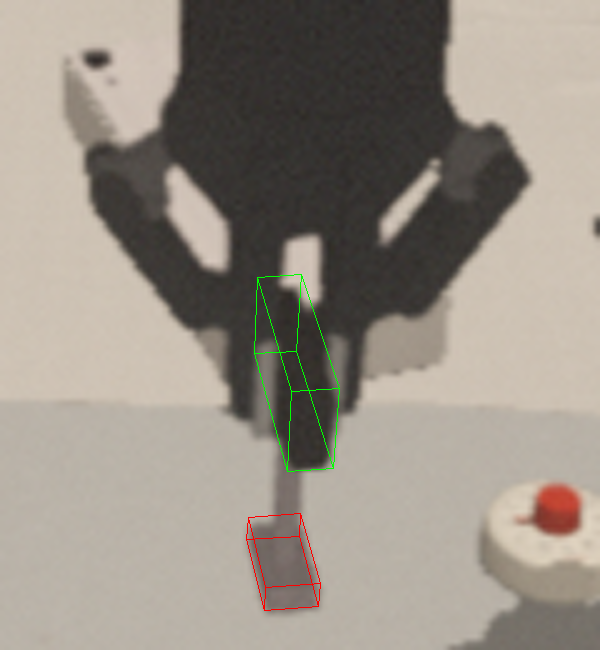

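```bash
python3 - <<'E'
from h import *
q=quat(BY-np.pi/2)
w=bp(.0575)
r.move_l([*w,.17],q,feed=.2)
r.move_l([*w,.051+.006+H],q,feed=.1); r.dwell(.2)
s=r.state();print(s["clock"],s["ee_pos"],w,s["force"],s["wrist_torque"],s["grip_width"])
for n in("side","top"):
  im=r.get_image(n); cv2.imwrite(f"pics/{n}4.png",im[:,:,::-1])
x0,y0=250,140
im=cv2.imread("pics/side4.png")[y0:y0+120,x0:x0+110]
f=5;a=cv2.resize(im,None,fx=f,fy=f,interpolation=cv2.INTER_CUBIC)
c=s["ee_pos"];KY=BY;ky=np.array([np.cos(KY),np.sin(KY),0]);kx=np.array([np.sin(KY),-np.cos(KY),0])
def ln(p,w,col):
  u=((proj("side",np.array([p,w]))-[x0,y0]+.5)*f).astype(int);cv2.line(a,tuple(map(int,u[0])),tuple(map(int,u[1])),col,1)
def bx(hx,hy,z0,z1,col):
  V=[c+sx*hx*kx+sy*hy*ky+[0,0,z-H] for z in(z0,z1) for sx,sy in((-1,-1),(1,-1),(1,1),(-1,1))]
  for i,j in[(0,1),(1,2),(2,3),(3,0),(4,5),(5,6),(6,7),(7,4),(0,4),(1,5),(2,6),(3,7)]: ln(V[i],V[j],col)
bx(.009,.017,0,.01,(0,0,255))
c=np.array([*w,.051+H]); bx(.0125,.022,0,0,(255,0,0))
c=np.array([*bp(-.017),.051+H]); bx(.007,.0525,0,0,(255,0,0))
cv2.imwrite("pics/s4c.png",a)
E
```

```text
8.175 [ 0.51508887 -0.02440457  0.12159917] [ 0.51468497 -0.02446544] [-0.51518436  0.94281683 -2.43463222] [-0.01485759 -0.0353152   0.02178093] 0.013332632140263288
```

View pics/s4c.png

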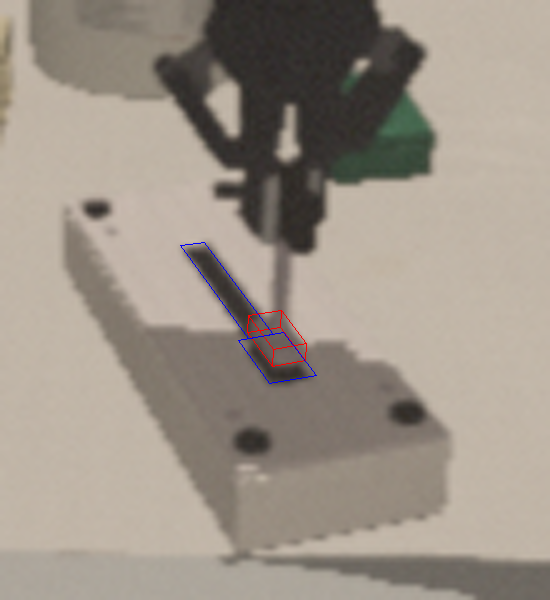

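```bash
sed -i 's/^BO=.*/BO=np.array([.5329,-.0790])/' h.py; python3 - <<'E'
from h import *
q=quat(BY-np.pi/2)
w=bp(.0575)
for z in (.057,.050,.046,.042,.038,.034,.0315):
    r.move_l([*w,z+H],q,feed=.03)
    s=r.state();print(round(s["clock"],2),z,(s["ee_pos"][2]-H).round(4),s["force"].round(1),s["wrist_torque"].round(2))
    if np.abs(s["force"]-[0,0,-2]).max()>10: print("stop");break
E
```

```text
Traceback (most recent call last):
NameError: name 'BY' is not defined. Did you mean: 'KY'?
```

```bash
sed -i 's/^BO=.*/BO=np.array([.5329,-.0790]);BY=np.radians(109.1)/' h.py; python3 - <<'E'
from h import *
q=quat(BY-np.pi/2)
w=bp(.0575)
for z in (.057,.050,.046,.042,.038,.034,.0315):
    r.move_l([*w,z+H],q,feed=.03)
    s=r.state();print(round(s["clock"],2),z,(s["ee_pos"][2]-H).round(4),s["force"].round(1),s["wrist_torque"].round(2))
    if np.abs(s["force"]-[0,0,-2]).max()>10: print("stop");break
E
```

```text
8.53 0.057 0.0571 [ 0.3  0.2 -3.1] [-0.02 -0.03 -0.02]
8.91 0.05 0.0497 [ 0.7 -0.2 -1.7] [-0.02 -0.05  0.03]
9.19 0.046 0.0458 [ 0.2  0.2 -1.5] [ 0.02  0.02 -0.01]
9.47 0.042 0.0418 [-0.1 -0.7 -2.1] [0.02 0.02 0.  ]
9.76 0.038 0.0378 [ 0.3 -0.2 -1.7] [-0.06  0.04 -0.06]
10.04 0.034 0.0338 [ 0.3  0.7 -1.7] [ 0.01 -0.03  0.01]
10.29 0.0315 0.0314 [-0.4 -0.5 -2.3] [0.05 0.02 0.05]
```

Through the window with no contact (rest force −2 N). Find the deck by small steps.

```bash
python3 - <<'E'
from h import *
q=quat(BY-np.pi/2)
w=bp(.0575)
for z in np.arange(.0305,.0255,-.0005):
    r.move_l([*w,z+H],q,feed=.03)
    s=r.state();print(round(s["clock"],2),z.round(4),(s["ee_pos"][2]-H).round(5),s["force"].round(1),s["wrist_torque"].round(2))
    if s["force"][2]>4: print("stop");break
E
```

```text
10.54 0.0305 0.03049 [-0.3  0.5 -2.3] [0.05 0.06 0.01]
10.79 0.03 0.03 [ 0.1 -0.4 -1.9] [-0.   -0.02 -0.07]
11.04 0.0295 0.02948 [ 0.2 -0.4 -1.9] [-0.02  0.07 -0.06]
11.29 0.029 0.0291 [-1.2  0.3  1.8] [0.09 0.15 0.02]
11.54 0.0285 0.02909 [-3.4 -0.1 12.9] [ 0.    0.99 -0.03]
stop
```

```bash
cat >> h.py <<'E'
Q=quat(BY-np.pi/2)
def loc(f): # force in base axes
    return np.array([f[0]*np.sin(BY)-f[1]*np.cos(BY), f[0]*np.cos(BY)+f[1]*np.sin(BY), f[2]])
E
python3 - <<'E'
from h import *
for y in (.0575,.050,.040,.030,.021,.014):
    r.move_l([*bp(y),.02885+H],Q,feed=.04)
    s=r.state();f=loc(s["force"]);print(round(s["clock"],2),y,(s["ee_pos"][2]-H).round(5),f.round(1),s["wrist_torque"].round(2),s["grip_width"].round(4))
    if abs(f[0])>10 or abs(f[1])>15: print("stop");break
E
```

```text
Traceback (most recent call last):
AttributeError: 'float' object has no attribute 'round'
```

```bash

python3 - <<'E'
from h import *
for y in (.050,.040,.030,.021,.014):
    r.move_l([*bp(y),.02885+H],Q,feed=.04)
    s=r.state();f=loc(s["force"]);print(round(s["clock"],2),y,(s["ee_pos"][2]-H).round(5),f.round(1),s["wrist_torque"].round(2),s["grip_width"])
    if abs(f[0])>10 or abs(f[1])>15: print("stop");break
E
```

```text
12.12 0.05 0.02924 [-2.7  5.6 12.8] [ 1.19  1.03 -0.02] 0.013017845906606323
12.53 0.04 0.02924 [-1.2  4.   9.8] [ 0.91  0.53 -0.05] 0.01313747545014941
12.93 0.03 0.02917 [-0.6  3.   7.9] [0.72 0.29 0.  ] 0.013030916114054051
13.3 0.021 0.02917 [-0.9  3.3  7.2] [0.81 0.24 0.01] 0.013385020345884962
13.62 0.014 0.02916 [0.5 3.3 7.6] [ 0.81  0.28 -0.03] 0.013186375508738614
```

```bash

python3 - <<'E'
from h import *
y=.014
while y>-.062:
    y-=.0025
    r.move_l([*bp(y),.0287+H],Q,feed=.03)
    s=r.state();f=loc(s["force"]);print(round(s["clock"],2),round(y,4),(s["ee_pos"][2]-H).round(5),f.round(1),s["wrist_torque"].round(2))
    if abs(f[0])>10 or abs(f[1])>15: print("stop");break
    if f[2]<2: print("drop?");break
E
```

```text
13.88 0.0115 0.02907 [-0.4  5.2  8.8] [1.3  0.51 0.01]
14.12 0.009 0.02902 [-0.4  5.6  9.5] [1.43 0.52 0.03]
14.38 0.0065 0.02899 [-0.3  4.4  8.3] [1.41 0.4  0.02]
14.62 0.004 0.02899 [0.4 5.2 9.5] [1.49 0.48 0.02]
14.88 0.0015 0.029 [0.6 5.2 7.8] [1.46 0.43 0.01]
15.12 -0.001 0.029 [-0.5  5.2  9.5] [1.47 0.49 0.03]
15.38 -0.0035 0.02899 [-1.1  5.7  8.6] [ 1.53  0.49 -0.  ]
15.62 -0.006 0.029 [-0.6  5.5  7.7] [1.47 0.5  0.01]
15.88 -0.0085 0.02899 [ 0.1  6.3 10.3] [1.6  0.44 0.01]
16.12 -0.011 0.02899 [0.5 5.9 8.3] [ 1.52  0.48 -0.05]
16.38 -0.0135 0.02899 [0.2 6.  9.9] [ 1.52  0.46 -0.03]
16.62 -0.016 0.02898 [0.1 5.4 8.6] [1.56 0.51 0.03]
16.88 -0.0185 0.02901 [0.8 6.2 8.5] [ 1.54  0.49 -0.05]
17.12 -0.021 0.029 [0.2 5.4 8.9] [ 1.57  0.54 -0.04]
17.38 -0.0235 0.02885 [1.4 1.2 4.1] [ 0.44 -0.33  0.  ]
17.62 -0.026 0.0285 [-0.  -1.1 -0.7] [-0.21 -0.19  0.04]
drop?
```

```bash

python3 - <<'E'
from h import *
def go(y,z,feed=.03):
    r.move_l([*bp(y),z+H],Q,feed=feed)
    s=r.state();f=loc(s["force"]);print(round(s["clock"],2),y,z,(s["ee_pos"][2]-H).round(5),f.round(1),s["wrist_torque"].round(2));return f
if go(-.0275,.0280)[2]<3 and go(-.0285,.0270)[2]<4:
  for z in (.024,.020,.016,.012,.008,.0055):
    f=go(-.0285,z)
    if f[2]>6 or max(abs(f[:2]))>8: print("stop");break
E
```

```text
17.88 -0.0275 0.028 0.02807 [ 0.3 -1.5  3.3] [-0.14 -0.04  0.03]
```

```bash
cat >> h.py <<'E'
def go(y,z,feed=.03,x=0.):
    r.move_l([*bp(y,x),z+H],Q,feed=feed)
    s=r.state();f=loc(s["force"]);print(round(s["clock"],2),y,z,(s["ee_pos"][2]-H).round(5),f.round(1),loc(s["wrist_torque"]).round(2));return f
E
python3 - <<'E'
from h import *
r.dwell(.1)
go(-.0285,.0280)
f=go(-.0295,.0280)
if f[2]<5: go(-.0295,.0272)
E
```

```text
18.23 -0.0285 0.028 0.02798 [0.2 1.  2.9] [ 0.1  -0.08 -0.01]
18.48 -0.0295 0.028 0.02786 [ 0.7 -0.1 -0.8] [ 0.04 -0.13 -0.  ]
18.73 -0.0295 0.0272 0.0276 [-1.7  0.5  8.9] [0.37 0.53 0.04]
```

```bash

python3 - <<'E'
from h import *
for y in(-.0305,-.032,-.0335):
    go(y,.0279)
    f=go(y,.0272)
    if f[2]<1: break
E
```

```text
18.98 -0.0305 0.0279 0.02773 [-0.5 -0.1 -1.3] [-0.12 -0.01 -0.05]
19.23 -0.0305 0.0272 0.0274 [-2.2 -0.1  6.2] [ 0.07  0.6  -0.01]
19.48 -0.032 0.0279 0.02777 [ 0.5  0.6 -1.3] [-0.02  0.05 -0.02]
19.73 -0.032 0.0272 0.02727 [-0.7  0.3  2.4] [ 0.03  0.2  -0.03]
19.98 -0.0335 0.0279 0.02781 [-1.2 -0.5 -1.9] [-0.04 -0.04  0.01]
20.23 -0.0335 0.0272 0.02714 [ 0.9  0.5 -0.9] [-0.07  0.02 -0.02]
```

```bash

python3 - <<'E'
from h import *
for z in(.0265,.0255,.024,.022):
    f=go(-.0335,z)
    if f[2]>4 : break
E
```

```text
20.48 -0.0335 0.0265 0.02682 [-1.6  0.4  6.8] [0.19 0.41 0.04]
```

```bash

python3 - <<'E'
from h import *
r.dwell(.1)
s=r.state();print(s["clock"],s["ee_pos"],s["force"])
for n in("side","top"):
  im=r.get_image(n); cv2.imwrite(f"pics/{n}5.png",im[:,:,::-1])
x0,y0=240,140
im=cv2.imread("pics/side5.png")[y0:y0+100,x0:x0+120]
f=6;a=cv2.resize(im,None,fx=f,fy=f,interpolation=cv2.INTER_CUBIC)
c=s["ee_pos"];ky=np.array([np.cos(BY),np.sin(BY),0]);kx=np.array([np.sin(BY),-np.cos(BY),0])
def ln(p,w,col):
  u=((proj("side",np.array([p,w]))-[x0,y0]+.5)*f).astype(int);cv2.line(a,tuple(map(int,u[0])),tuple(map(int,u[1])),col,1)
ln(c+[0,0,-.008],c+[0,0,.004],(0,0,255))
for sx in(-1,1):
  for sy in (-1,1): ln(c+sx*.007*kx+sy*.03*ky+[0,0,.004],c+sx*.007*kx+sy*.03*ky+[0,0,.034],(0,255,0))
cv2.imwrite("pics/s5c.png",np.vstack([a]))
E
```

```text
20.575 [ 0.54404644 -0.11079914  0.09085443] [-0.40612541 -0.89514927  6.15182461]
```

View pics/s5c.png

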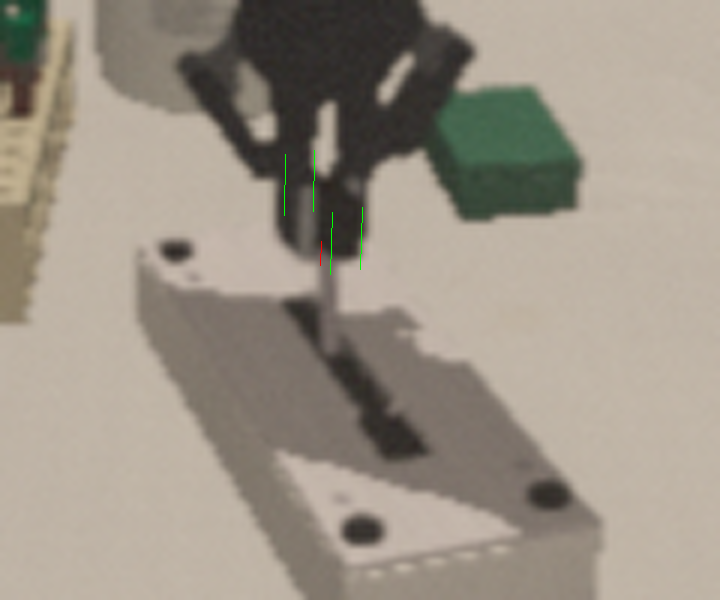

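```bash

python3 - <<'E'
from h import *
go(-.0335,.0300); 
go(-.012,.0300,.05)
for z in(.0292,.0288):
    f=go(-.012,z)
    if f[2]>2: break
r.move_gripper(.024); r.dwell(.2)
s=r.state();print(s["clock"],s["force"],s["grip_width"])
im=r.get_image("side");cv2.imwrite("pics/side6.png",im[:,:,::-1])
cv2.imwrite("pics/s6c.png",cv2.resize(im[140:240,240:360,::-1],None,fx=6,fy=6,interpolation=cv2.INTER_CUBIC))
E
```

```text
20.94 -0.0335 0.03 0.02976 [-0.5  0.1 -6.8] [-0.05  0.04 -0.01]
21.52 -0.012 0.03 0.02981 [ 0.   2.  -9.4] [ 0.47 -0.13 -0.03]
21.77 -0.012 0.0292 0.02939 [ 1.1  1.  -3.7] [ 0.14 -0.04 -0.01]
22.02 -0.012 0.0288 0.02912 [-0.5  0.7  3.1] [0.1  0.17 0.01]
22.4917 [ 0.11412899 -0.095135   -0.38788719] 0.02423992905341349
```

View pics/s6c.png

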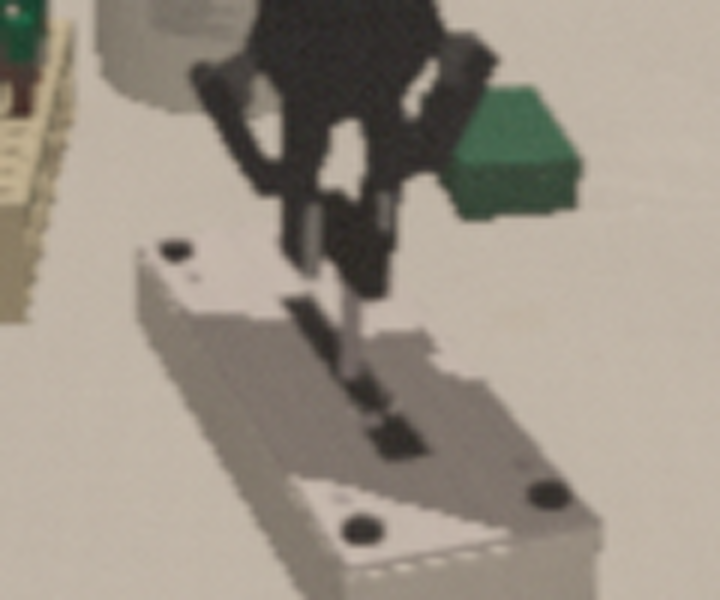

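```bash

python3 - <<'E'
from h import *
def b(p):
    d=p[:2]-BO; return np.array([d@[np.sin(BY),-np.cos(BY)],d@[np.cos(BY),np.sin(BY)]])
for uv in([360,297],[387,297]): print(b(onz("side",np.array(uv)/6+[240,140]-.4,.097)[0]))
print(b(onz("side",np.array([347,377])/6+[240,140]-.4,.051)[0]))
r.move_gripper(0.); s=r.state(); print(s["clock"],loc(s["force"]),s["grip_width"],b(s["ee_pos"]),s["ee_pos"][2]-H)
im=r.get_image("side")
cv2.imwrite("pics/s7c.png",cv2.resize(im[140:240,240:360,::-1],None,fx=6,fy=6,interpolation=cv2.INTER_CUBIC))
E
```

```text
[0.00360379 0.02359821]
[-0.0072904   0.02704369]
[0.00330168 0.01166338]
22.7833 [0.13572306 0.9534908  1.45720469] 0.01370175870829204 [ 0.00017952 -0.01202685] 0.028906496051030794
```

View pics/s7c.png

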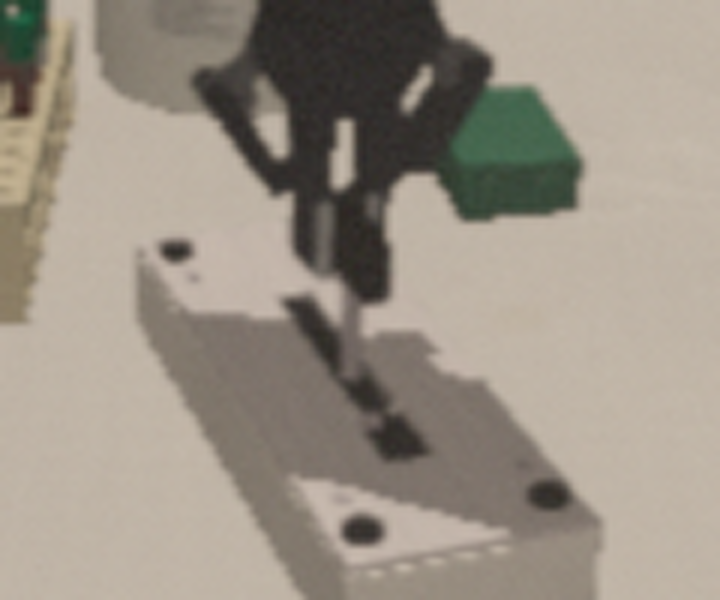

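```bash

python3 - <<'E'
from h import *
r.move_gripper(.024)
go(-.003,.0289)
im=r.get_image("side")
r.move_gripper(0.); s=r.state(); print(s["clock"],loc(s["force"]),s["grip_width"],s["ee_pos"][2]-H)
im2=r.get_image("side")
cv2.imwrite("pics/s8c.png",cv2.resize(np.hstack([im[140:240,260:340,::-1],im2[140:240,260:340,::-1]]),None,fx=5,fy=5,interpolation=cv2.INTER_CUBIC))
E
```

```text
23.55 -0.003 0.0289 0.02895 [0.1 0.1 0.1] [0.01 0.02 0.04]
23.8417 [0.56082695 0.06998826 1.79581168] 0.013171948568756133 0.029078286920754204
```

View pics/s8c.png

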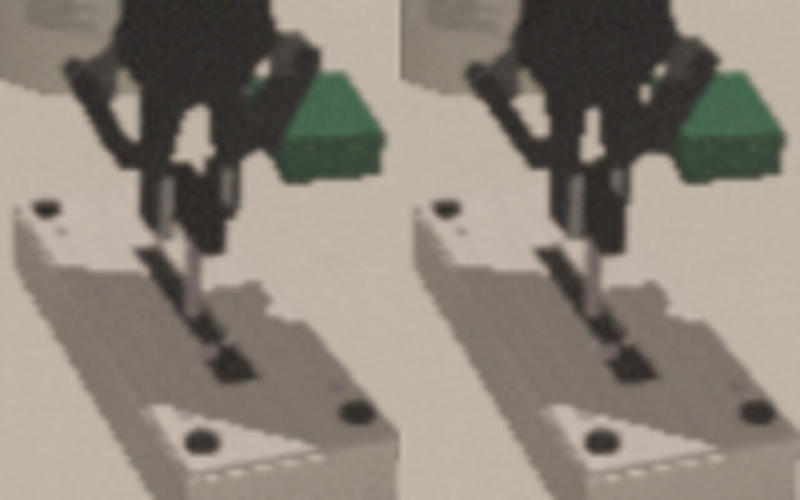

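```bash

python3 - <<'E'
from h import *
y=-.003; z=.02885
while y>-.0625:
    y=round(y-.003,4)
    f=go(y,z,.04)
    if f[2]>6: z+=.0001
    if 0<f[2]<2: z-=.00005
    if abs(f[0])>10 or abs(f[1])>5: print("stop");break
    if f[2]<0.5:
        f=go(y,z-.0008,.03)
        if f[2]<1: print("drop");break
E
```

```text
24.14 -0.006 0.02885 0.02902 [0.4 2.3 6.3] [ 0.73 -0.03  0.01]
24.39 -0.009 0.02895 0.02902 [0.9 1.9 5.2] [ 0.5  -0.06 -0.04]
24.64 -0.012 0.02895 0.029 [1.2 2.8 4.2] [ 0.67 -0.11 -0.01]
24.89 -0.015 0.02895 0.029 [0.9 2.5 5.8] [ 0.83 -0.05 -0.06]
25.14 -0.018 0.02895 0.02893 [0.3 1.7 4. ] [ 0.44 -0.11 -0.  ]
25.39 -0.021 0.02895 0.02886 [1.3 0.1 1.6] [ 0.05 -0.13 -0.02]
25.64 -0.024 0.0289 0.02878 [ 0.  -1.  -0.6] [-0.17  0.01 -0.05]
25.89 -0.024 0.0281 0.02861 [-3.7 -0.2 11.1] [ 0.08  0.83 -0.01]
26.14 -0.027 0.0289 0.02871 [ 0.7  0.1 -3. ] [ 0.   -0.01  0.08]
26.39 -0.027 0.0281 0.02851 [-2.7 -0.1 10.7] [0.2  0.87 0.04]
26.64 -0.03 0.0289 0.02871 [-0.1  0.1 -2. ] [-0.01 -0.01 -0.03]
26.89 -0.03 0.0281 0.0284 [-2.3  0.6  9.3] [0.23 0.82 0.01]
27.14 -0.033 0.0289 0.02871 [ 0.3  0.8 -0.8] [ 0.01 -0.01 -0.  ]
27.39 -0.033 0.0281 0.02833 [-1.5 -0.2  7.4] [0.13 0.63 0.04]
27.64 -0.036 0.0289 0.02877 [-0.5  0.5 -2.8] [-0.02  0.05 -0.02]
27.89 -0.036 0.0281 0.02825 [-1.9  0.2  5.2] [ 0.02  0.37 -0.  ]
28.14 -0.039 0.0289 0.02877 [ 0.5  1.  -1.9] [-0.07 -0.02  0.04]
28.39 -0.039 0.0281 0.02818 [-0.5 -0.3  3. ] [-0.04  0.27 -0.01]
28.64 -0.042 0.0289 0.02881 [-0.9 -0.  -2.2] [-0.03 -0.02  0.02]
28.89 -0.042 0.0281 0.02811 [-0.9  0.5  0.7] [-0.13  0.11 -0.03]
drop
```

```bash

python3 - <<'E'
from h import *
y=-.042
while y>-.0565:
    y=round(y-.002,4)
    f=go(y,.0286,.04)
    if abs(f[0])>10 or abs(f[1])>8: print("stop");break
    f=go(y,.0276,.04)
    if f[2]<1:
        f=go(y,.0262,.04)
        if f[2]<2: print("drop");break
E
```

```text
29.14 -0.044 0.0286 0.02854 [-0.1 -0.2 -1.2] [-0.04  0.02 -0.02]
29.39 -0.044 0.0276 0.02792 [-1.3  0.1  5.8] [0.04 0.45 0.03]
29.64 -0.046 0.0286 0.02855 [-0.4 -0.5 -1.6] [-0.03  0.   -0.02]
29.89 -0.046 0.0276 0.02787 [-0.9 -0.5  4.9] [ 0.12  0.41 -0.01]
30.14 -0.048 0.0286 0.02849 [-0.   0.9 -2.1] [-0.01  0.03 -0.04]
30.39 -0.048 0.0276 0.02777 [-0.8  0.2  4.6] [0.1  0.3  0.05]
30.64 -0.05 0.0286 0.02847 [ 0.6  0.5 -2.3] [-0.04  0.02 -0.01]
30.89 -0.05 0.0276 0.02743 [ 0.5 -0.9 -2.3] [-0.19 -0.01 -0.02]
31.14 -0.05 0.0262 0.02608 [-0.6 -1.7 -2.8] [-0.28 -0.05 -0.01]
drop
```

```bash

python3 - <<'E'
from h import *
f=go(-.0535,.0262)
if max(abs(f[:2]))<6:
  for z in(.023,.019,.015,.011,.007,.0055,.0045,.004,.0035):
    f=go(-.0535,z,.04)
    if f[2]>4 or max(abs(f[:2]))>8: print("stop");break
E
```

```text
31.41 -0.0535 0.0262 0.02619 [ 0.4 -0.1 -1.5] [ 0.01 -0.    0.03]
31.66 -0.0535 0.023 0.02273 [ 0.3 -0.6 -1.6] [-0.08  0.03  0.  ]
31.91 -0.0535 0.019 0.01871 [-0.1 -0.2 -3.1] [-0.01  0.01  0.03]
32.16 -0.0535 0.015 0.01472 [-0.4  0.2 -1.3] [-0.05  0.01 -0.01]
32.41 -0.0535 0.011 0.01075 [-0.5 -0.4 -2.8] [-0.03  0.   -0.03]
32.66 -0.0535 0.007 0.00672 [-0.2 -0.4 -1.3] [ 0.01  0.05 -0.02]
32.91 -0.0535 0.0055 0.00545 [-1.   1.2 -2.3] [-0.05  0.03  0.02]
33.16 -0.0535 0.0045 0.00445 [ 0.6 -0.3 -2.2] [-0.03  0.03  0.  ]
33.41 -0.0535 0.004 0.00406 [-0.1  0.6 -0.8] [-0.    0.02 -0.01]
33.66 -0.0535 0.0035 0.00394 [-2.2  1.5  8.9] [ 0.34  0.53 -0.03]
stop
```

```bash

python3 - <<'E'
from h import *
def b(p):
    d=p[:2]-BO; return np.array([d@[np.sin(BY),-np.cos(BY)],d@[np.cos(BY),np.sin(BY)]])
go(-.0535,.0042)
r.move_gripper(.026); r.dwell(.3)
s=r.state();print(s["clock"],b(s["ee_pos"]),s["force"])
im=r.get_image("side");cv2.imwrite("pics/side9.png",im[:,:,::-1])
cv2.imwrite("pics/s9c.png",cv2.resize(im[140:220,240:340,::-1],None,fx=7,fy=7,interpolation=cv2.INTER_CUBIC))
E
```

```text
33.91 -0.0535 0.0042 0.00412 [-0.  -0.1 -1.4] [0.05 0.   0.01]
34.4917 [ 4.39971767e-05 -5.35080342e-02] [-0.06022303  0.01908498  0.46538028]
```

View pics/s9c.png

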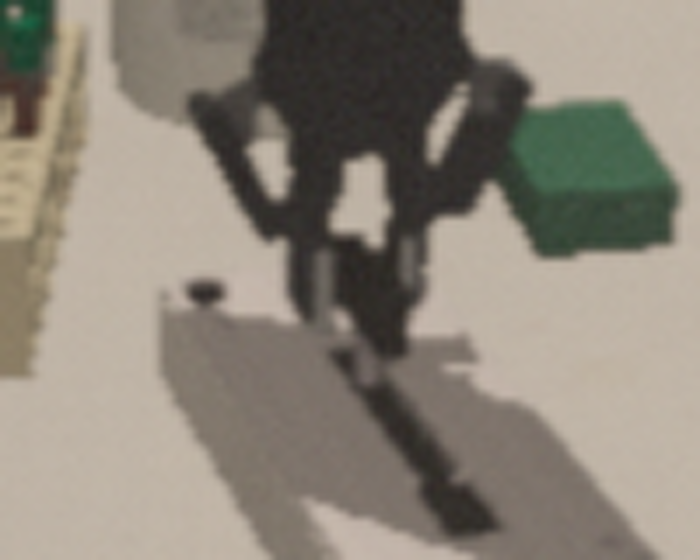

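```bash

python3 - <<'E'
from h import *
def b(p):
    d=p[:2]-BO; return np.array([d@[np.sin(BY),-np.cos(BY)],d@[np.cos(BY),np.sin(BY)]])
for uv in([374,353],[405,353]): print(b(onz("side",np.array(uv)/7+[240,140]-.4,.072)[0]))
print(b(onz("side",np.array([371,385])/7+[240,140]-.4,.051)[0]))
c=proj("side",[*bp(-.0535),.051])[0]; print((c-[240,140]+.4)*7)
E
```

```text
[ 0.00472207 -0.01965337]
[-0.00652174 -0.01609703]
[ 0.00093446 -0.03164218]
[354.16429568 358.81578245]
```

```bash

python3 - <<'E'
from h import *
go(-.048,.0042)
r.move_gripper(0.); s=r.state(); print(s["clock"],loc(s["force"]),s["grip_width"])
for d in(-10,-20,-35,-50,-65,-80,-90):
    r.move_l([*bp(-.048),.0042+H],quat(BY-np.pi/2+np.radians(d)),feed=.1)
    s=r.state();print(round(s["clock"],2),d,loc(s["force"]).round(1),s["wrist_torque"].round(2),s["joints"][6].round(2))
    if np.abs(s["force"]).max()>15 or abs(s["wrist_torque"][2])>.6: print("stop");break
E
```

```text
34.88 -0.048 0.0042 0.00422 [ 0.2  0.6 -0.4] [ 0.02  0.   -0.03]
35.1333 [-0.57087998  1.66248586  3.66383926] 0.013026587954022147
35.46 -10 [-1.  -0.   5.7] [-0.05  0.25 -0.03] 0.58
35.78 -20 [-1.4  0.8  5.9] [-0.04  0.37 -0.03] 0.44
36.19 -35 [-11.4   6.3  18.3] [0.76 2.85 0.03] 0.23
stop
```

```bash

python3 - <<'E'
from h import *
def b(p):
    d=p[:2]-BO; return np.array([d@[np.sin(BY),-np.cos(BY)],d@[np.cos(BY),np.sin(BY)]])
s=r.state();print(s["clock"],b(s["ee_pos"]),s["ee_pos"][2]-H,loc(s["force"]))
im=r.get_image("side")
r.move_gripper(.026);r.dwell(.15)
s=r.state();print(s["clock"],b(s["ee_pos"]),s["ee_pos"][2]-H,loc(s["force"]))
im2=r.get_image("side")
cv2.imwrite("pics/s10c.png",cv2.resize(np.hstack([im[140:220,260:340,::-1],im2[140:220,260:340,::-1]]),None,fx=5,fy=5,interpolation=cv2.INTER_CUBIC))
E
```

```text
36.1917 [-0.00134042 -0.04727039] 0.004305731950115174 [-11.44007294   6.29560217  18.2749065 ]
36.675 [ 4.87879229e-05 -4.80794549e-02] 0.0041473594653693435 [-0.0585837   0.96411047  1.69478003]
```

View pics/s10c.png

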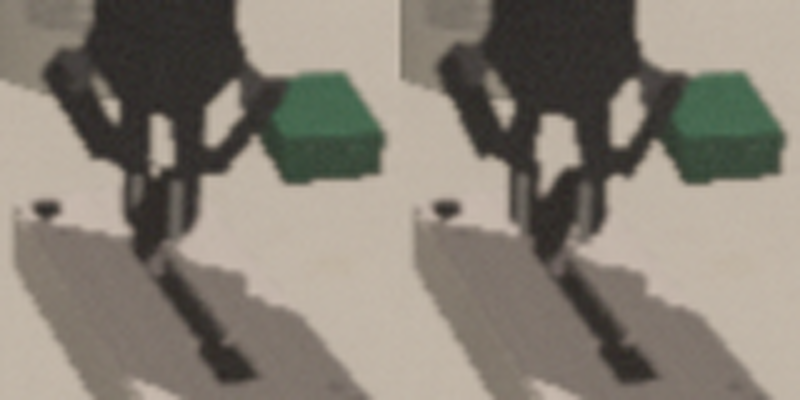

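```bash

python3 - <<'E'
from h import *
for y in(-.054,-.048,-.042,-.036,-.03): print(y,[proj("side",[*bp(y,x),.055])[0].round(1).tolist() for x in(-.0025,0,.0025)])
im=r.get_image("side")
cv2.imwrite("pics/s11c.png",cv2.resize(im[170:205,270:310,::-1],None,fx=16,fy=16,interpolation=cv2.INTER_NEAREST))
E
```

```text
-0.054 [[291.0, 189.4], [290.2, 189.5], [289.3, 189.6]]
-0.048 [[291.8, 190.4], [290.9, 190.5], [290.1, 190.6]]
-0.042 [[292.5, 191.4], [291.7, 191.5], [290.8, 191.6]]
-0.036 [[293.3, 192.4], [292.4, 192.5], [291.5, 192.7]]
-0.03 [[294.0, 193.4], [293.2, 193.5], [292.3, 193.7]]
```

View pics/s11c.png

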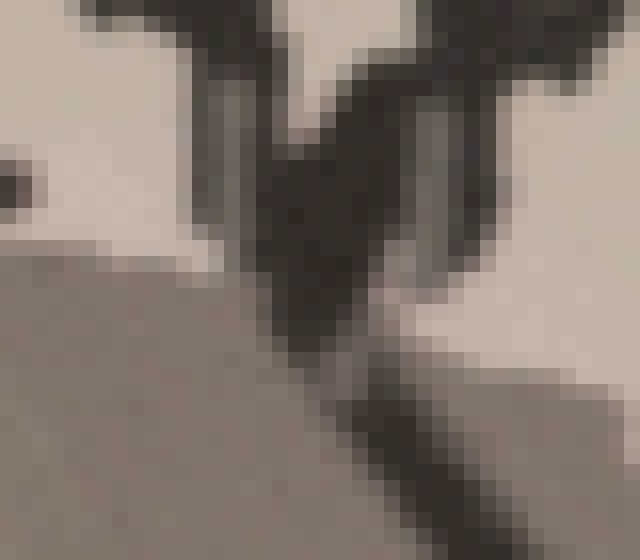

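```bash

python3 - <<'E'
from h import *
def b(p):
    d=p[:2]-BO; return np.array([d@[np.sin(BY),-np.cos(BY)],d@[np.cos(BY),np.sin(BY)]])
for uv in([289.2,191.5],[288.8,192.3]):
    e=b(onz("side",uv,.072)[0]); print(e,e-.03*np.array([.574,.819]))
E
```

```text
[ 0.01717817 -0.01508407] [-4.18312618e-05 -3.96540711e-02]
[ 0.01965548 -0.01128934] [ 0.00243548 -0.03585934]
```

```bash

python3 - <<'E'
from h import *
def b(p):
    d=p[:2]-BO; return np.array([d@[np.sin(BY),-np.cos(BY)],d@[np.cos(BY),np.sin(BY)]])
r.move_gripper(.045)
r.move_l([*bp(-.0405),.0045+H],quat(BY-np.pi/2+np.radians(-35)),feed=.05)
r.move_gripper(0.);s=r.state();print(s["clock"],loc(s["force"]),b(s["ee_pos"]),s["grip_width"])
for d in(-45,-55,-65,-75,-83,-90):
    r.move_l([*bp(-.0405),.0045+H],quat(BY-np.pi/2+np.radians(d)),feed=.1)
    s=r.state();print(round(s["clock"],2),d,loc(s["force"]).round(1),s["wrist_torque"].round(2),s["joints"][6].round(2))
    if np.abs(s["force"]).max()>15 or abs(s["wrist_torque"][2])>.6: print("stop");break
E
```

```text
37.7833 [-0.06449156 -0.08359481 -0.06641748] [ 8.98987500e-05 -4.07251844e-02] 0.0135204058547263
38.11 -45 [-0.7 -0.6  2.7] [-0.12  0.12 -0.05] 0.08
38.43 -55 [-1.9  0.1  3.9] [-0.01  0.22 -0.04] -0.05
38.76 -65 [-1.1  0.5  3.9] [-0.02  0.26 -0.  ] -0.19
39.08 -75 [-0.7  0.9  4.6] [ 0.02  0.26 -0.  ] -0.33
39.38 -83 [-0.9  0.2  4.2] [ 0.05  0.26 -0.06] -0.44
39.65 -90 [-0.5 -0.3  5.3] [-0.    0.28  0.01] -0.54
```

```bash

python3 - <<'E'
from h import *
q=quat(BY-np.pi)
r.move_gripper(.05);r.dwell(.2)
r.move_l([*bp(-.0405),.20],q,feed=.1)
s=r.state();print(s["clock"],s["force"])
r.move_ptp([.45,.32,.30],q); r.dwell(.2)
s=r.state();print(s["clock"],s["force"])
o=[]
for n,(x0,y0) in{"side":(250,150),"top":(250,190)}.items():
  im=r.get_image(n);cv2.imwrite(f"pics/{n}12.png",im[:,:,::-1]);o.append(cv2.resize(im[y0:y0+90,x0:x0+115,::-1],None,fx=3.4*2,fy=3.4*2,interpolation=cv2.INTER_CUBIC))
cv2.imwrite("pics/s12c.png",o[0]);cv2.imwrite("pics/t12c.png",o[1])
E
```

```text
41.7583 [-0.2509651  -0.95175383 -0.15492529]
43.6333 [ 1.00247865 -0.2286455   0.53837447]
```

View pics/s12c.png

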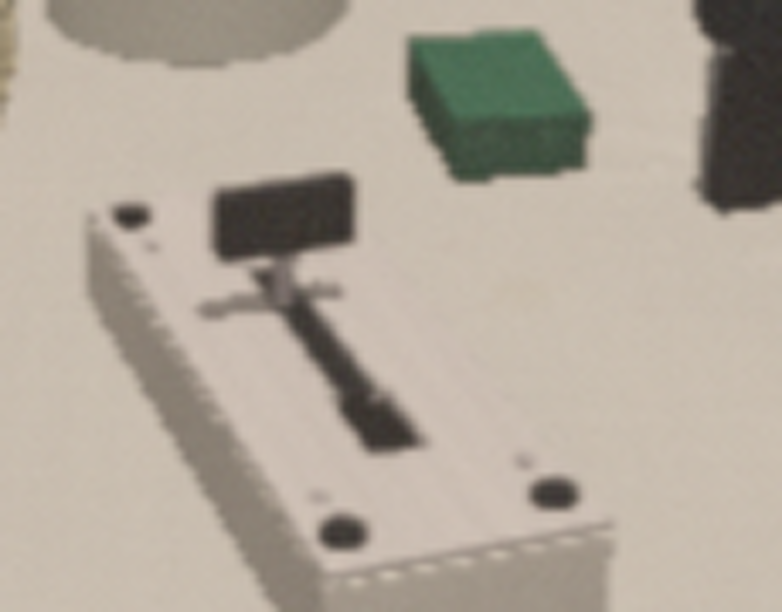

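View pics/t12c.png

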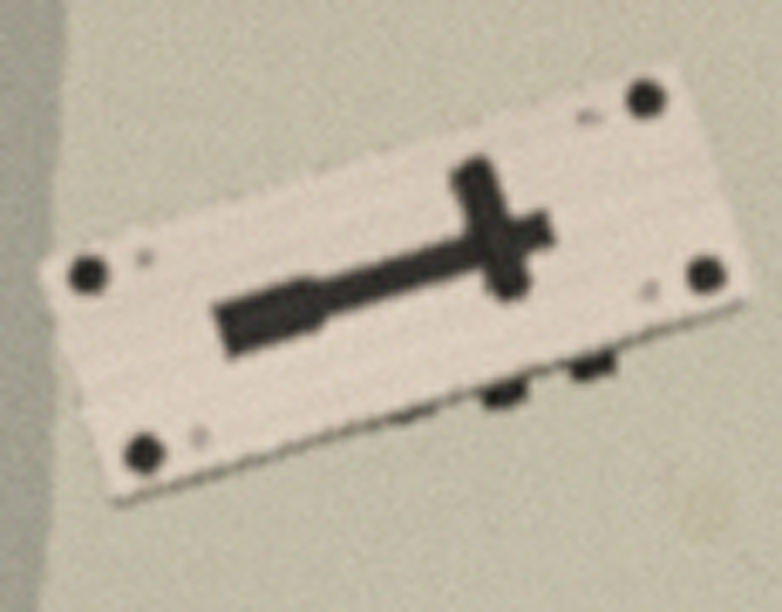

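```bash

python3 - <<'E'
from h import *
from cell import r
a=cv2.imread("pics/top0.png").astype(int);b=cv2.imread("pics/top12.png").astype(int)
for nm,(x,y) in dict(timer=(221,273),box=(408,265),stamp=(190,174),reel=(319,159),carton=(222,161),stand=(178,236)).items():
    print(nm,abs(a-b)[y-14:y+14,x-20:x+20].mean().round(1))
r.close_job();print(r.state()["clock"])
E
```

```text
timer 8.6
box 6.4
stamp 8.3
reel 9.5
carton 7.7
stand 29.5
the job is handed in; nothing more can be done
the job is handed in; nothing more can be done
```

The shaker base is locked. The key stands on the inner floor with its handle square across the slot, and it has been let go. I handed the job in at about 44 s.

**Entry and drag:** I took the key from its stand and passed its head through the window without contact. On the first drag the key tilted in the grip, so I let go of it on the deck, re-gripped it upright and dragged again more lightly.

**Drop and turn:** The head dropped into the keyhole about 40–45 mm on the −y side of the base's centre. I then lowered it until it touched the inner floor, with the foot at 3.9 mm. I stopped the quarter turn at 35° because the side force reached 11 N: I had gripped the handle off its centre. I re-centred the grip and finished the turn with almost no resistance.

**Last checks:**
- **Handle:** the top picture shows it square across the slot to within about 2°.
- **Upright:** the side picture shows the key standing upright with the gripper well clear.
- **Bystanders:** the patches of picture around them show no clear change from the start.
- **Key position:** my camera estimates of where the key sat along the slot disagreed by up to about 10 mm. I went by feel instead.
- **Lock:** I did not pull up on the key to test that it holds.

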